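# Hang the utensil bin on the slotted backsplash rail

### The job

Pick up the small green bin by its black handle and hang it on the slotted aluminium rail of the tiled upstand: with the bin's front tilted up, feel gently for the groove, work the back lip up through it behind the upper slat, then swing the bin down under control until it hangs upright and flush, and only then let go. Never force the rail, and leave the pot, bowl, funnel and jar where they stand.

Things in the scene. Friction and masses are not known exactly. Their poses are not given: they have to be found in the camera images.
- bin: Loose open-topped green bin, about 150 g, 70 wide (x) x 65 deep (y) x 45 high, walls 3 mm. Origin: centre of its underside; +y to its front, z up. Hook at the back, black handle at the front. With its front tilted up about 35 degrees, the hook goes into the groove lip tip first, then up and in along the lip's own slope; then the bin swings down.
- bin_grip (a point): Point in the middle of the black handle's thickness, 17 mm below its free end: y = 43, z = 67 in the bin's axes. The handle, a plate 30 wide (x) and 10 thick, rises 40 above the bin's rim and leans outward (to +y) 30 degrees from vertical. Pinch it across its thickness, with the tool leaning 30 degrees like the handle.
- bin_lip (a point): Middle of the top rear edge of the hook's lip: y = -41.5, z = 62 in the bin's axes. The hook, 60 wide and 3 thick: a tongue (z 42 to 45) runs back from the back wall (rear face y = -32.5) and ends in an upright lip (y -38.5 to -41.5, up to z = 62). Gap between back wall and lip 6 mm, open upward.
- upstand: Fixed low tiled wall on the counter, 360 long (x), 220 high (z), tile face at y = 0; +y points straight out of the face, x along the groove. Origin: on the counter, under the middle of the face. Carries the aluminium rail and, at x = +145, a clip with a steel whisk (up to 45 out of the face, z 30 to 235).
- groove (a point): Base mark below the middle of the groove's lower edge, in the plane of the slats' front face: x = -35, y = 21, z = 118 on the upstand. The rail is clamped at any height: the groove's lower edge lies 6 to 38 mm above this mark, how far is not reported and must be felt. Rubber mounts let the rail give about 1 mm per 4 N straight in or out, not up or down. Groove 15 high, 210 long, ends closed.
- cavity (a point): Point 15 above the groove mark, in the plane of the slats' rear face (y = 18, z = 133; fixed like the mark). Slats 3 thick; behind them a cavity 18 deep rising 36 above the groove's lower edge. Lower slat reaches 50 down. Hung: tongue rests on the lower slat's top edge, lip 5 mm up behind the upper slat, back wall on the lower slat, 3 mm play.
- pot: Aluminium steamer pot, 170 across, 100 high, side grips; origin centre of underside. Leave alone.
- bowl: Blue-striped white ceramic bowl, 110 across, 55 high; origin centre of underside. Leave alone.
- funnel: Orange plastic funnel standing mouth down, 90 across, 95 high; origin centre of underside. Leave alone.
- jar: Small glass jar with cork stopper, 52 across, 78 high; origin centre of underside. Leave alone.
Not all that is in view belongs to the job. What is shaped like the bin but purple is not meant.

How it is judged:
By the outcome, as a careful person would: the job done as asked, in the order asked, and still so for the second after the job is handed in, with the robot touching nothing.
It also fails if it takes over 67 s, if anything falls off the work surface, if the arm or the gripper's body presses on something with over 40 N, if the wrist force passes 120 N, or if a joint passes its speed limit or range.

### The arm

A 6-joint arm with a two-finger parallel gripper is mounted at the origin on the work surface. World frame = base frame: x ahead of the robot, y to its left, z up, the work surface at z = 0. Lengths are in mm, angles in rad, forces in N, time in s.
With the tool pointing down it reaches from about 400 to 925 mm from the base axis. Payload 12.5 kg.
Tool frame: the origin (TCP) lies midway between the tips of the shut fingers; the grasp point (between the pads) lies 19 mm behind it (env.grip_depth is the distance from the TCP to the grasp point, in mm); z points along the fingers, y is the line along which they close (so a half turn about z gives the same grasp; the last joint's range is limited). The gripper opens to 95 mm and grips with 3 to 60 N. Pads are 20 mm wide; open, the fingers measure 119 mm over their backs; the gripper's body (75 mm by 180 mm) begins 59 mm behind the grasp point.
Start: joints at [1.107, 0.491, 1.559, -0, 1.092, -0.106], TCP at [218.868, 585.443, 214.661] pointing down, gripper open.
Joint ranges: [-3.1, 3.1], [-0.84, 2.19], [0.05, 2.79], [-1.13, 4.28], [0.06, 2.93], [-2.69, 2.69]. Speed limits (rad/s): [2.22, 2.22, 2.79, 3.14, 3.14, 3.14].

### API

Orientations are given as [roll, pitch, yaw] about the fixed x, y, z axes, in that order (R = Rz(yaw) Ry(pitch) Rx(roll)).
In Python, from cell import monitor, viewer, order, env gives the robot as it stands.
- The arm moves only by the tool move_arm, never from a script. Its argument "moves" is one flat list of numbers, 4 for each row, row after row: the shift along the tool's x, y, z normalised to -1 to 1, where 1 is 0.15 m, then the turn about the tool's z normalised to -1 to 1, where 1 is pi/2 rad. A call has 1 to 10 rows; each row shifts and turns the commanded pose from where the row before left it, along the tool's axes as they then stand; what a row does not reach is not made up. A row lasts 1/8 s, in which the tool goes at most 62.5 mm and 10.7 degrees, less where a joint would pass 70% of its speed; a pose out of reach is approached as far as the arm can. A call with a number of a shift or a turn outside -1 to 1 is refused whole. A call with a gripper value outside its range is refused whole. "claw" is the finger opening in mm, from 0 to 95.1, set as the call begins (left out, the last holds). The fingers move at their own pace and stop on an object; the grip force is fixed at half the most. Time passes only in rows, so rows that do not move let the fingers close. It gives the time, the measured TCP pose, the force, the opening and the grip force at its end, in the units of the state.
- monitor.state(): the state, without advancing time (a new reading comes with each control period).
- viewer.read_camera(name): name is "scene" or "top"; returns the picture (400x640x3 uint8, red, green, blue); there is no depth.
- viewer.camera_info(name): a dict with "K" (3x3 intrinsics, pixels), "camera_from_world" (4x4, takes a point from world to camera coordinates). Camera axes: x right, y down, z forward; pixel columns grow to the right and rows downward; lengths in mm; the calibration is good to about 2 mm. A picture is of the moment at which its call begins. camera_info takes no time and is no camera call.
- order.job_done(): hands the job in; it is judged then, once.
The state is a dict: "t": time; "joints": joint angles; "qvel": joint speeds; "tau": joint torques, N m; "eef_pos": TCP position; "tcp_rot": TCP orientation; "ft_force": force on the tool from outside, world axes, zero at the start; "moment": the same for the moment, N m; "opening": opening from 0.0 (shut) to 1.0 (fully open); "grip_force": force on a finger pad.
Only numpy, scipy, OpenCV 4.12 (cv2) and the standard library are available. Lean on these libraries where they do the work, as an engineer would, in place of code of your own. Each camera call takes 0.05 s, during which the arm holds its last target. There are 200 camera calls.

## Working session

There is one attempt and no reset: what is moved stays moved. The work goes in short steps, Python scripts to look and compute and a tool call to move; the robot and the scene stay as the last step left them, time stands still between calls to the robot, and variables do not carry over. Pictures are saved under pics/ and viewed, at most 12 in all, crops included, and the job is handed in when it is done.

Besides the shell and the picture viewer there is one more tool, called after "Request:" in YAML: its name, and indented under it one key for each argument. move_arm: Moves the arm, as the interface text tells. Scaled input: -1 to 1 covers 0.15 m each way for a shift and pi/2 rad each way for a turn. Its arguments: {"type":"object","properties":{"moves":{"type":"array"},"claw":{"type":"number"}},"required":["moves"]}

```bash
mkdir -p pics; ls; python3 - <<'E'
from cell import monitor,viewer,order,env
import cv2,json
for n in("scene","top"):
    im=viewer.read_camera(n); cv2.imwrite(f"pics/{n}0.png",im[:,:,::-1]); i=viewer.camera_info(n); print(n,i)
print(monitor.state(),env.grip_depth)
E
```

```text
pics
scene {'K': array([[452.01675014,   0.        , 312.4589139 ],
       [  0.        , 452.01675014, 203.47314721],
       [  0.        ,   0.        ,   1.        ]]), 'camera_from_world': array([[-7.62041531e-01,  6.47120376e-01,  2.29765718e-02,
         3.78259417e+02],
       [ 3.88257674e-01,  4.85029578e-01, -7.83582980e-01,
        -1.44700784e+02],
       [-5.18216830e-01, -5.88201944e-01, -6.20862135e-01,
         1.63632303e+03],
       [ 0.00000000e+00,  0.00000000e+00,  0.00000000e+00,
         1.00000000e+00]])}
top {'K': array([[502.95852565,   0.        , 320.28488103],
       [  0.        , 502.95852565, 197.82877915],
       [  0.        ,   0.        ,   1.        ]]), 'camera_from_world': array([[ 2.65482419e-02, -9.99621305e-01,  7.24140985e-03,
         4.66449726e+01],
       [-9.83689710e-01, -2.74129375e-02, -1.77772565e-01,
         5.06549962e+02],
       [ 1.77903752e-01, -2.40375129e-03, -9.84044957e-01,
         1.23911364e+03],
       [ 0.00000000e+00,  0.00000000e+00,  0.00000000e+00,
         1.00000000e+00]])}
{'t': 0.1, 'joints': array([ 1.10738923e+00,  4.91472449e-01,  1.55940344e+00, -3.03012434e-06,
        1.09171879e+00, -1.05574468e-01]), 'qvel': array([ 0.00215566, -0.00060127, -0.00336211,  0.00030187, -0.00052309,
        0.00071563]), 'tau': array([ 1.98283524e-03, -6.13619971e+01, -2.58603072e+01,  6.93438761e-02,
        4.71617072e-02, -6.48378546e-05]), 'eef_pos': array([218.7651501 , 585.21967556, 214.13171671]), 'tcp_rot': array([-3.14059593e+00, -1.02919012e-04,  2.78376138e+00]), 'ft_force': array([ 0.20970699, -0.27109707,  0.02666818]), 'moment': array([-0.00048904,  0.02157811,  0.02366045]), 'grip_force': 0.0, 'opening': 1.000467729363554} 18.8
```

View pics/scene0.png

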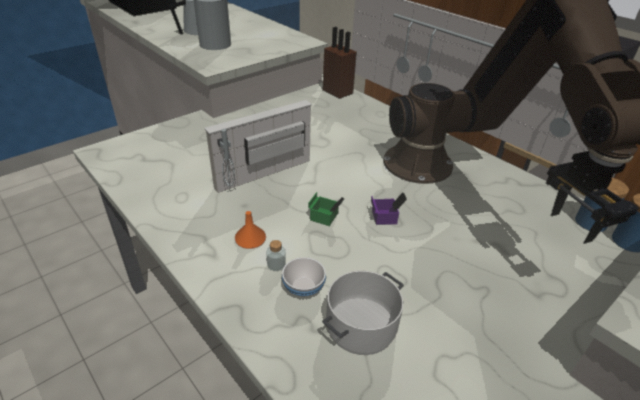

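View pics/top0.png

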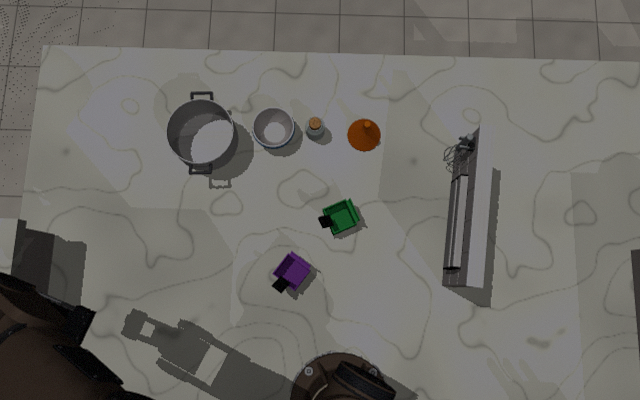

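The scene view shows two bin-shaped objects: green at about (323,210) and purple at about (386,210). In the top view they are at (343,216) and (292,271). The green one fits the description, and the purple one is the decoy. The upstand is at (260,145) in scene and (468,210) in top. Next I'll take enlarged crops and make mask measurements.

```bash
cat > h.py <<'E'
import numpy as np,cv2
from cell import monitor,viewer,order,env
def cam(n):
    i=viewer.camera_info(n); return i["K"],i["camera_from_world"]
def ray(n,uv):
    K,T=cam(n); R=T[:3,:3]; o=-R.T@T[:3,3]; d=R.T@np.linalg.inv(K)@[uv[0],uv[1],1]; return o,d/np.linalg.norm(d)
def onz(n,uv,z):
    o,d=ray(n,uv); return o+d*(z-o[2])/d[2]
def two(a,b):
    (o,d),(p,e)=ray("scene",a),ray("top",b)
    s=np.linalg.lstsq(np.c_[d,-e],p-o,rcond=None)[0]; A=o+s[0]*d;B=p+s[1]*e; return (A+B)/2,np.linalg.norm(A-B)
def proj(n,P):
    K,T=cam(n); q=K@(T[:3,:3]@np.asarray(P,float)+T[:3,3]); return q[:2]/q[2]
def up(src,x0,y0,x1,y1,k,out):
    im=cv2.imread(src) if isinstance(src,str) else src
    cv2.imwrite(out,cv2.resize(im[y0:y1,x0:x1],None,fx=k,fy=k,interpolation=cv2.INTER_CUBIC))
E
python3 - <<'E'
from h import *
a=cv2.resize(cv2.imread("pics/scene0.png")[90:240,200:350],None,fx=4,fy=4,interpolation=cv2.INTER_CUBIC)
cv2.imwrite("pics/c1.png",a)
t=cv2.imread("pics/top0.png")
c=[cv2.resize(t[115:305,430:505],None,fx=3.15,fy=3.15,interpolation=cv2.INTER_CUBIC),cv2.resize(t[190:245,310:370],None,fx=9,fy=9,interpolation=cv2.INTER_CUBIC)]
H=600;c=[cv2.copyMakeBorder(x,0,H-x.shape[0],0,4,cv2.BORDER_CONSTANT) for x in c]
o=np.hstack(c)*1.0; print(o.shape); cv2.imwrite("pics/c2.png",np.clip(o*1.4,0,255))
for n in("scene","top"):
    hsv=cv2.cvtColor(cv2.imread(f"pics/{n}0.png"),cv2.COLOR_BGR2HSV)
    m=cv2.inRange(hsv,(45,90,25),(85,255,255)); k,l,s,ce=cv2.connectedComponentsWithStats(m); print(n,[(s[i],ce[i]) for i in range(1,k) if s[i][4]>30])
E
```

```text
(600, 784, 3)
scene [(array([309, 197,  26,  28, 461], dtype=int32), array([321.09544469, 209.9175705 ]))]
top [(array([323, 199,  37,  36, 778], dtype=int32), array([341.80848329, 215.54884319]))][ WARN:0@0.497] global loadsave.cpp:1063 imwrite_ Unsupported depth image for selected encoder is fallbacked to CV_8U.
```

View pics/c1.png

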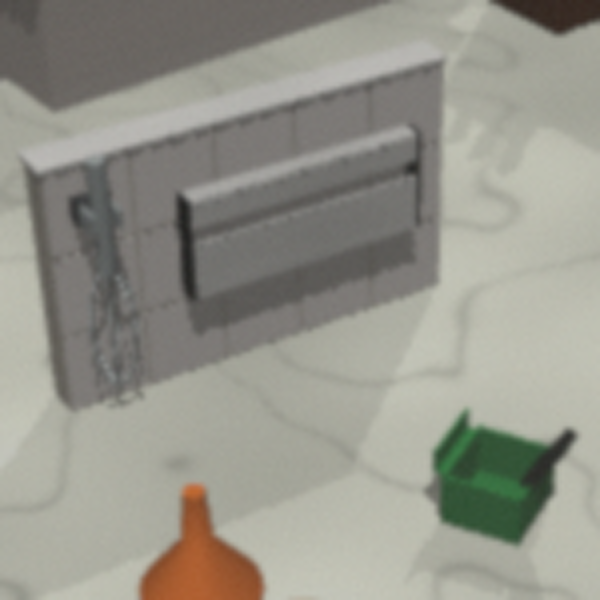

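View pics/c2.png

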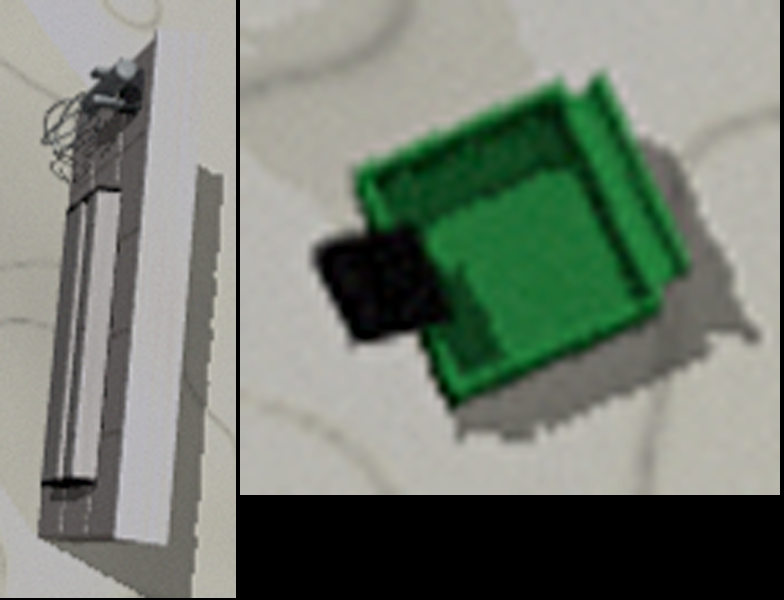

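The crops confirm the green bin, with its handle pointing to +Y and its hook towards the wall. Next I'll turn the corners into world points.

```bash
python3 - <<'E'
from h import *
np.set_printoptions(precision=1,suppress=True)
T=lambda x,y:((x)/3.15+430,y/3.15+115); S=lambda x,y:(x/4+200,y/4+90); B=lambda x,y:((x-240)/9+310,y/9+190)
A,e=two(S(38,175),T(157,30));C,f=two(S(441,66),T(115,540)); print("walltop +180",A,e," -180",C,f,np.linalg.norm(A-C))
a=onz("scene",S(70,410),0);c=onz("scene",S(438,285),0); print("wall bottom scene",a,c, np.linalg.norm(a-c)); print("bottom top cam",onz("top",T(38,537),0))
a,c=[onz("top",T(*p),220) for p in((157,30),(115,540))]; print("top cam z220",a,c)
a,c=[onz("scene",S(*p),220) for p in((38,175),(441,66))]; print("scene z220",a,c)
r=[onz("top",B(*p),45) for p in((360,170),(452,408),(660,310),(565,85))]; print("rim",r)
l=[onz("top",B(*p),62) for p in((605,75),(688,270))]; print("lip",l,np.mean(l,0))
g=[onz("top",B(*p),80) for p in((318,245),(355,342))]; print("handle end outer",g)
print("rail front +x,-x ends top slat", two(S(190,212),T(68,205)))
print(two(S(420,160),T(42,482)))
E
```

```text
walltop +180 [ 652.1 -295.9  218.8] 1.406663999750086  -180 [ 290.5 -260.   210.9] 1.7054361705948884 363.41664389104636
wall bottom scene [ 650.9 -296.4   -0. ] [ 295.8 -252.7    0. ] 357.7250863561303
bottom top cam [ 293.3 -258.5    0. ]
top cam z220 [ 652.3 -296.   220. ] [ 289.9 -256.6  220. ]
scene z220 [ 652.9 -293.   220. ] [ 302.9 -246.9  220. ]
rim [array([476.8,  51.9,  45. ]), array([410. ,  24.4,  45. ]), array([439.3, -33.5,  45. ]), array([502.8,  -5.6,  45. ])]
lip [array([502.9, -15.9,  62. ]), array([448.5, -39.8,  62. ])] [475.7 -27.8  62. ]
handle end outer [array([450.1,  63.2,  80. ]), array([423.7,  52.4,  80. ])]
rail front +x,-x ends top slat (array([ 541.1, -251.2,  163.6]), np.float64(17.967380412233556))
(array([ 333.8, -228.5,  150. ]), np.float64(8.803746796337105))
```

Request:
move_arm:
  moves: [0,0,0,-0.1,0,0,0,-0.1,0,0,0,-0.1,0,0,0,-0.1,0,0,0,-0.083,0,0,0,0]
  claw: 50

```text
t: 0.85
eef_pos: [218.8, 585.3, 214.4]
tcp_rot: [-3.141, -0.0, -2.742]
ft_force: [-1.3, -0.4, 0.4]
opening: 0.527
grip_force: 0.0
```

```bash
cat >> h.py <<'E'
from scipy.spatial.transform import Rotation as Ro
def st():
    s=monitor.state(); R=Ro.from_euler("xyz",s["tcp_rot"]); 
    print("t%.2f"%s["t"],"pos",np.round(s["eef_pos"],1),"rpy",np.round(np.degrees(s["tcp_rot"]),1),"F",np.round(s["ft_force"],1),"open %.1f"%(s["opening"]*95.1),"grip",round(float(s["grip_force"]),1)); return s,R
def to(P,yaw=None):
    s,R=st(); d=R.inv().apply(np.array(P,float)-s["eef_pos"]); print("tool mm",np.round(d,1),"units",np.round(d/150,3),"norm",np.round(np.linalg.norm(d),1))
    if yaw is not None:
        dy=(yaw-s["tcp_rot"][2]+np.pi)%(2*np.pi)-np.pi; print("turn units",round(-dy/(np.pi/2),3))
E
python3 -c "
from h import *
to((440.4,48.9,140),np.pi+.401)"
```

```text
t0.85 pos [218.8 585.3 214.4] rpy [-180.    -0.  -157.1] F [-1.3 -0.4  0.4] open 50.1 grip 0.0
tool mm [   4.8 -580.4   74.5] units [ 0.032 -3.869  0.497] norm 585.1
turn units -0.001
```

Request:
move_arm:
  moves: [0.003,-0.387,0,0,0.003,-0.387,0,0,0.003,-0.387,0,0,0.003,-0.387,0,0,0.003,-0.387,0,0,0.003,-0.387,0,0,0.003,-0.387,0.1,0,0.003,-0.387,0.1,0,0.003,-0.387,0.1,0,0.003,-0.387,0.1,0]

```text
t: 2.1
eef_pos: [441.8, 47.3, 154.3]
tcp_rot: [-3.141, 0.001, -2.744]
ft_force: [1.2, 0.8, 0.1]
opening: 0.526
grip_force: 0.0
```

Request:
move_arm:
  moves: [0,0,0,0,0,0,0,0]

```text
t: 2.35
eef_pos: [441.0, 49.3, 154.6]
tcp_rot: [3.141, -0.0, -2.744]
ft_force: [-0.7, 0.5, 0.9]
opening: 0.525
grip_force: 0.0
```

```bash
python3 -c "
from h import *
to((440.4,48.9,52),np.pi+.401)
a=viewer.read_camera('scene')[:,:,::-1];b=viewer.read_camera('top')[:,:,::-1]
A=cv2.resize(a[150:250,270:370],None,fx=4,fy=4,interpolation=2);B=cv2.resize(b[165:265,290:390],None,fx=4,fy=4,interpolation=2)
cv2.imwrite('pics/p5.png',np.hstack([A,B]))"
```

```text
t2.35 pos [441.   49.3 154.6] rpy [ 180.    -0.  -157.2] F [-0.7  0.5  0.9] open 49.9 grip 0.0
tool mm [  0.7  -0.2 102.6] units [ 0.004 -0.001  0.684] norm 102.6
turn units -0.002
```

View pics/p5.png

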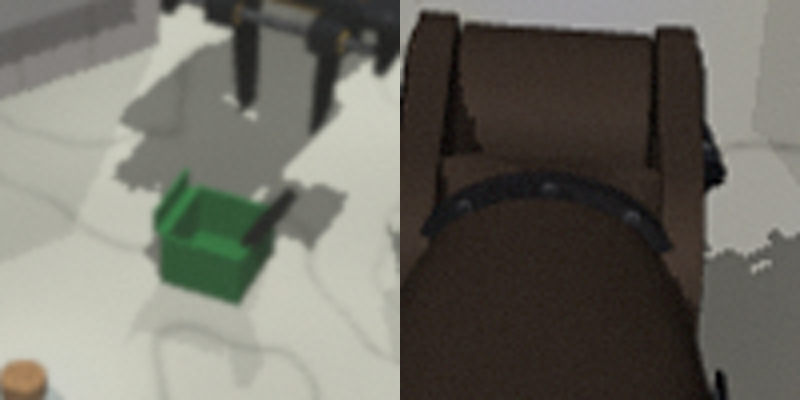

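The scene crop shows the open fingers at about (245,90) and (320,110), centred above the black handle at (280,210). The arm blocks the top view. I'll descend and start closing.

Request:
move_arm:
  moves: [0,0,0.2,0,0,0,0.2,0,0,0,0.2,0,0,0,0.087,0,0,0,0,0]

```text
t: 3.08
eef_pos: [441.1, 49.9, 51.5]
tcp_rot: [3.141, -0.001, -2.74]
ft_force: [0.8, -0.4, 1.4]
opening: 0.524
grip_force: 0.0
```

Request:
move_arm:
  moves: [0,0,0,0,0,0,0,0]
  claw: 30

```text
t: 3.32
eef_pos: [441.7, 49.3, 52.4]
tcp_rot: [-3.141, 0.002, -2.741]
ft_force: [-0.3, 0.3, -0.1]
opening: 0.369
grip_force: 0.0
```

Request:
move_arm:
  moves: [0,0,0,0,0,0,-0.02,0]
  claw: 25

```text
t: 3.58
eef_pos: [441.5, 49.1, 54.9]
tcp_rot: [-3.141, 0.001, -2.741]
ft_force: [1.2, -0.6, 0.3]
opening: 0.266
grip_force: 2.7
```

Request:
move_arm:
  moves: [0,0,-0.03,0,0,0,-0.03,0]
  claw: 21

```text
t: 3.82
eef_pos: [441.4, 49.2, 64.0]
tcp_rot: [-3.142, 0.0, -2.741]
ft_force: [0.4, -0.3, -0.7]
opening: 0.223
grip_force: 1.2
```

Request:
move_arm:
  moves: [0,0,-0.03,0,0,0,-0.03,0]
  claw: 17

```text
t: 4.08
eef_pos: [441.2, 49.3, 72.9]
tcp_rot: [3.141, -0.0, -2.741]
ft_force: [-0.3, -0.2, 0.1]
opening: 0.185
grip_force: 0.4
```

Request:
move_arm:
  moves: [0,0,-0.03,0,0,0,-0.03,0,0,0,-0.02,0]
  claw: 12

```text
t: 4.45
eef_pos: [440.9, 49.3, 84.7]
tcp_rot: [3.141, -0.0, -2.741]
ft_force: [0.4, -0.3, -0.4]
opening: 0.124
grip_force: 0.6
```

Request:
move_arm:
  moves: [0,0,-0.02,0,0,0,0,0,0,0,0,0]
  claw: 5

```text
t: 4.82
eef_pos: [441.1, 49.3, 87.5]
tcp_rot: [3.141, -0.0, -2.741]
ft_force: [-0.2, 0.9, 1.8]
opening: 0.106
grip_force: 30.0
```

```bash
python3 -c "
from h import *
st()
a=viewer.read_camera('scene')[:,:,::-1]
up(a,250,140,370,250,5,'pics/p6.png')"
```

```text
t4.83 pos [441.1  49.3  87.5] rpy [ 180.   -0. -157.] F [-0.2  0.9  1.8] open 10.1 grip 30.0
```

View pics/p6.png

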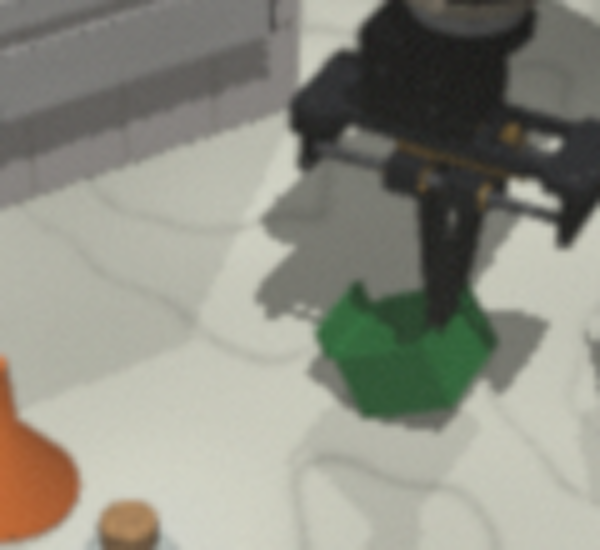

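The crop shows the bin tilted front-up, with the handle flush between the fingers at about (445,310). The opening is 10.1 mm at 30 N. I'll lift and turn to the wall while I estimate the groove height from the first scene picture.

Request:
move_arm:
  moves: [0,0,-0.2,0,0,0,-0.2,0.065,0,0,-0.2,0.065,0,0,0,0.065,0,0,0,0.065,0,0,0,0.063,0,0,0,0]

```text
t: 5.75
eef_pos: [441.1, 49.2, 177.4]
tcp_rot: [3.142, -0.001, 3.036]
ft_force: [0.1, -0.8, -2.3]
opening: 0.106
grip_force: 30.0
```

```bash
cat >> h.py <<'E'
UO=np.array([472.2,-276.3,0]); UA=-0.1065
UR=np.array([[np.cos(UA),-np.sin(UA),0],[np.sin(UA),np.cos(UA),0],[0,0,1]])
def U(p): return UR.T@(np.asarray(p,float)-UO)
def W(u): return UO+UR@np.asarray(u,float)
def onface(n,uv,yu):
    o,d=ray(n,uv); o=U(o);d=UR.T@d; return o+d*(yu-o[1])/d[1]
E
python3 - <<'E'
from h import *
np.set_printoptions(precision=1,suppress=True)
S=lambda x,y:(x/4+200,y/4+90)
for nm,p in dict(grooveL=(192,237),grooveM=(300,206),grooveR=(410,175),botL=(196,298),botR=(416,234),topL=(186,205),topR=(410,140)).items(): print(nm,onface("scene",S(*p),21))
# intensity profile across groove along vertical at several x_u
im=cv2.imread("pics/scene0.png").mean(2)
for xu in(-80,-35,10):
    zs=np.arange(105,200,3); uv=np.array([proj("scene",W((xu,21,z))) for z in zs],np.float32)
    print(xu,list(zip(zs,cv2.remap(im.astype(np.float32),uv[:,0],uv[:,1],cv2.INTER_LINEAR).astype(int).ravel())))
st()
E
```

```text
grooveL [ 69.6  21.  139.8]
grooveM [-28.7  21.  137. ]
grooveR [-135.5   21.   133.5]
botL [70.1 21.  82.6]
botR [-142.4   21.    73.6]
topL [ 72.6  21.  169.7]
topR [-135.2   21.   166.6]
-80 [(np.int64(105), np.int64(111)), (np.int64(108), np.int64(110)), (np.int64(111), np.int64(110)), (np.int64(114), np.int64(111)), (np.int64(117), np.int64(111)), (np.int64(120), np.int64(112)), (np.int64(123), np.int64(112)), (np.int64(126), np.int64(112)), (np.int64(129), np.int64(116)), (np.int64(132), np.int64(119)), (np.int64(135), np.int64(116)), (np.int64(138), np.int64(101)), (np.int64(141), np.int64(92)), (np.int64(144), np.int64(92)), (np.int64(147), np.int64(97)), (np.int64(150), np.int64(104)), (np.int64(153), np.int64(109)), (np.int64(156), np.int64(110)), (np.int64(159), np.int64(111)), (np.int64(162), np.int64(111)), (np.int64(165), np.int64(113)), (np.int64(168), np.int64(118)), (np.int64(171), np.int64(132)), (np.int64(174), np.int64(149)), (np.int64(177), np.int64(157)), (np.int64(180), np.int64(156)), (np.int64(183), np.int64(147)), (np.int64(186), np.int64(132)), (np.int64(18
[... 1559 characters left out ...]
, (np.int64(144), np.int64(92)), (np.int64(147), np.int64(97)), (np.int64(150), np.int64(105)), (np.int64(153), np.int64(110)), (np.int64(156), np.int64(112)), (np.int64(159), np.int64(111)), (np.int64(162), np.int64(111)), (np.int64(165), np.int64(113)), (np.int64(168), np.int64(121)), (np.int64(171), np.int64(135)), (np.int64(174), np.int64(150)), (np.int64(177), np.int64(159)), (np.int64(180), np.int64(159)), (np.int64(183), np.int64(148)), (np.int64(186), np.int64(133)), (np.int64(189), np.int64(124)), (np.int64(192), np.int64(121)), (np.int64(195), np.int64(121)), (np.int64(198), np.int64(121))]
t5.75 pos [441.1  49.2 177.4] rpy [180.   -0.  173.9] F [ 0.1 -0.8 -2.3] open 10.1 grip 30.0
```

```bash
python3 -c "
from h import *
print(W((-35,117,166)),U(st()[0]['eef_pos']));to(W((-35,117,166)),np.pi+UA)"
```

```text
t5.75 pos [441.1  49.2 177.4] rpy [180.   -0.  173.9] F [ 0.1 -0.8 -2.3] open 10.1 grip 30.0
[ 449.83526017 -156.24243709  166.        ] [-65.57204964 320.37747197 177.37850688]
t5.75 pos [441.1  49.2 177.4] rpy [180.   -0.  173.9] F [ 0.1 -0.8 -2.3] open 10.1 grip 30.0
tool mm [ -30.4 -203.4   11.3] units [-0.203 -1.356  0.076] norm 206.0
turn units 0.0
```

Request:
move_arm:
  moves: [-0.034,-0.226,0.012,0,-0.034,-0.226,0.012,0,-0.034,-0.226,0.013,0,-0.034,-0.226,0.013,0,-0.034,-0.226,0.013,0,-0.033,-0.226,0.013,0,0,0,0,0,0,0,0,0]

```text
t: 6.75
eef_pos: [449.6, -155.8, 165.9]
tcp_rot: [3.141, -0.001, 3.036]
ft_force: [-0.0, 0.1, -0.9]
opening: 0.107
grip_force: 30.0
```

```bash
python3 -c "
from h import *
s,R=st(); print(U(s['eef_pos']))
a=viewer.read_camera('scene')[:,:,::-1];b=viewer.read_camera('top')[:,:,::-1]
cv2.imwrite('pics/s7.png',a);cv2.imwrite('pics/t7.png',b)
A=cv2.resize(a[90:190,225:325],None,fx=4,fy=4,interpolation=2);B=cv2.resize(b[180:280,380:480],None,fx=4,fy=4,interpolation=2)
cv2.imwrite('pics/p7.png',np.hstack([A,B]))"
```

```text
t6.75 pos [ 449.6 -155.8  165.9] rpy [180.  -0. 174.] F [-0.   0.1 -0.9] open 10.2 grip 30.0
[-35.26606812 117.41134295 165.93511461]
```

View pics/p7.png

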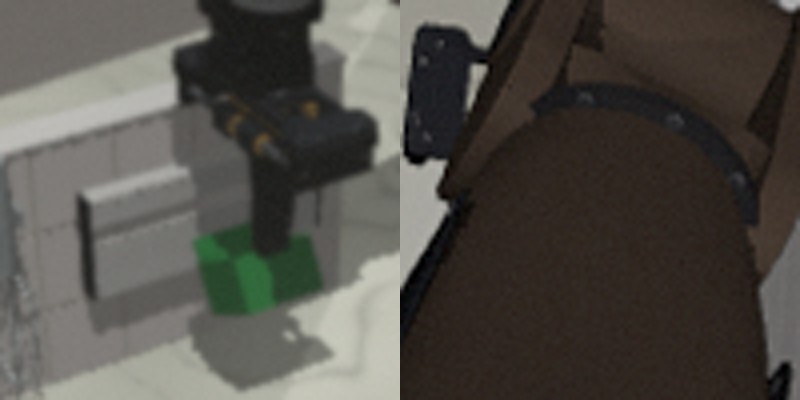

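The crop shows the tilted bin's lip corner at crop (195,240), which is pixel (273.8,150), just out from the rail. I'll compare that with the predicted corner positions.

```bash
cat >> h.py <<'E'
def binpt(p,tcp_u,ref=(0,39,60.1),th=30):
    # bin point -> upstand coords, TCP holding bin point ref, tilt th
    d=np.array(p,float)-ref; c,s=np.cos(np.radians(th)),np.sin(np.radians(th))
    return np.array(tcp_u)+[d[0],c*d[1]-s*d[2],s*d[1]+c*d[2]]
E
python3 - <<'E'
from h import *
np.set_printoptions(precision=1,suppress=True)
im=cv2.imread("pics/s7.png")
m=cv2.inRange(cv2.cvtColor(im,cv2.COLOR_BGR2HSV),(45,90,25),(85,255,255));k,l,s,c=cv2.connectedComponentsWithStats(m);i=1+s[1:,4].argmax();m=(l==i).astype(np.uint8);print(s[i])
cs=cv2.findContours(m,0,cv2.CHAIN_APPROX_NONE)[0][0]; print(cv2.approxPolyDP(cs,1.6,True)[:,0].tolist())
tu=U(monitor.state()["eef_pos"])
for nm,p in dict(lipL=(30,-41.5,62),lipR=(-30,-41.5,62),backbotL=(35,-32.5,0),frontbotL=(35,32.5,0),frontbotR=(-35,32.5,0),frimL=(35,32.5,45),frimR=(-35,32.5,45),brimL=(35,-32.5,45)).items():
    w=W(binpt(p,tu)); print(nm,proj("scene",w),U(w))
E
```

```text
[274 147  30  21 419]
[[274, 150], [279, 167], [289, 167], [303, 161], [301, 150], [292, 155], [287, 152], [286, 147]]
lipL [272.9 149.6] [ -5.1  47.1 127.5]
lipR [288.8 144.5] [-65.1  47.1 127.5]
backbotL [278.1 168.6] [-0.1 85.9 78.3]
frontbotL [287.3 168.5] [ -0.1 142.2 110.8]
frontbotR [306.2 161.9] [-70.1 142.2 110.8]
frimL [283.2 154.5] [ -0.1 119.7 149.8]
frimR [302.4 148.1] [-70.1 119.7 149.8]
brimL [274.2 155.1] [ -0.1  63.4 117.3]
```

Request:
move_arm:
  moves: [0,-0.07,0,0,0,-0.065,0,0,0,0,0,0,0,0,0,0]

```text
t: 7.35
eef_pos: [447.7, -176.4, 166.1]
tcp_rot: [3.141, -0.0, 3.035]
ft_force: [0.3, 0.2, -1.4]
opening: 0.104
grip_force: 30.0
```

Request:
move_arm:
  moves: [0,-0.007,0,0,0,-0.007,0,0,0,0,0,0]

```text
t: 7.72
eef_pos: [447.6, -178.5, 166.2]
tcp_rot: [3.142, 0.0, 3.035]
ft_force: [1.1, 0.4, -2.1]
opening: 0.1
grip_force: 30.0
```

Request:
move_arm:
  moves: [0,-0.007,0,0,0,0,0,0]

```text
t: 7.98
eef_pos: [447.4, -179.6, 166.2]
tcp_rot: [3.142, 0.0, 3.035]
ft_force: [0.1, 0.2, -1.5]
opening: 0.104
grip_force: 30.0
```

Request:
move_arm:
  moves: [0,-0.007,0,0,0,0,0,0]

```text
t: 8.22
eef_pos: [447.3, -180.5, 166.2]
tcp_rot: [3.141, -0.0, 3.035]
ft_force: [0.8, 1.5, -0.9]
opening: 0.106
grip_force: 30.0
```

Request:
move_arm:
  moves: [0,-0.005,0,0,0,0,0,0]

```text
t: 8.48
eef_pos: [447.3, -181.1, 166.2]
tcp_rot: [3.141, -0.0, 3.035]
ft_force: [0.8, 4.6, 0.6]
opening: 0.106
grip_force: 30.0
```

Request:
move_arm:
  moves: [0,-0.005,0,0,0,0,0,0]

```text
t: 8.72
eef_pos: [447.2, -181.7, 166.2]
tcp_rot: [3.141, -0.0, 3.035]
ft_force: [1.1, 6.0, 1.9]
opening: 0.103
grip_force: 30.0
```

Request:
move_arm:
  moves: [0,-0.004,0,0,0,0,0,0]

```text
t: 8.98
eef_pos: [447.1, -182.1, 166.2]
tcp_rot: [3.141, -0.0, 3.035]
ft_force: [1.1, 7.9, 1.4]
opening: 0.107
grip_force: 30.0
```

Contact on the lower slat at about y = -180.2, with the expected 4 N/mm stiffness. I'll ease off to about 3 N and feel upward.

Request:
move_arm:
  moves: [0,0.008,0,0,0,0,-0.01,0,0,0,0,0]

```text
t: 9.35
eef_pos: [447.0, -181.3, 167.6]
tcp_rot: [3.141, -0.001, 3.035]
ft_force: [0.8, 4.8, -2.5]
opening: 0.101
grip_force: 30.0
```

Request:
move_arm:
  moves: [0,0,-0.01,0,0,0,0,0]

```text
t: 9.6
eef_pos: [447.1, -181.4, 169.1]
tcp_rot: [3.141, -0.0, 3.035]
ft_force: [-0.7, 4.9, -2.1]
opening: 0.104
grip_force: 30.0
```

Request:
move_arm:
  moves: [0,0,-0.01,0,0,0,0,0]

```text
t: 9.85
eef_pos: [447.2, -181.4, 170.7]
tcp_rot: [3.141, -0.0, 3.035]
ft_force: [0.2, 4.9, -2.3]
opening: 0.104
grip_force: 30.0
```

Request:
move_arm:
  moves: [0,0,-0.01,0,0,0,0,0]

```text
t: 10.1
eef_pos: [447.4, -181.6, 172.5]
tcp_rot: [-3.141, 0.001, 3.035]
ft_force: [-0.6, 4.2, 0.0]
opening: 0.103
grip_force: 30.0
```

Request:
move_arm:
  moves: [0,0,-0.01,0,0,0,0,0]

```text
t: 10.35
eef_pos: [447.5, -181.8, 174.0]
tcp_rot: [-3.141, 0.001, 3.035]
ft_force: [0.3, 2.1, 0.5]
opening: 0.102
grip_force: 30.0
```

Request:
move_arm:
  moves: [0,0,-0.01,0,0,0,0,0]

```text
t: 10.6
eef_pos: [447.4, -181.9, 175.3]
tcp_rot: [-3.141, 0.001, 3.035]
ft_force: [0.4, 0.5, -1.2]
opening: 0.104
grip_force: 30.0
```

```bash
cat > geo.py <<'E'
import numpy as np
def box(y0,y1,z0,z1,s=.5):
    ys=np.arange(y0,y1+.01,s);zs=np.arange(z0,z1+.01,s); return np.array([(y,z) for y in (y0,y1) for z in zs]+[(y,z) for z in(z0,z1) for y in ys])
HB=[(-41.5,-38.5,42,62),(-41.5,-29.5,42,45),(-32.5,-29.5,0,45)]
SB=[(0,3,-50,0),(0,3,15,36),(-30,-18,-50,60),(-18,3,36,60)]
def sd(P,b): # signed dist to box
    d=np.maximum(np.array([b[0],b[2]])-P,P-np.array([b[1],b[3]])); return np.where((d>0).any(1),np.linalg.norm(np.maximum(d,0),axis=1),d.max(1)).min()
HP=np.vstack([box(*b) for b in HB]); SP=np.vstack([box(*b) for b in SB])
def clear(Y,Z,th):
    c,s=np.cos(np.radians(th)),np.sin(np.radians(th)); R=np.array([[c,-s],[s,c]])
    o=np.array([-41.5,62.]); A=(HP-o)@R.T+[Y,Z]; B=(SP-[Y,Z])@R+o
    return min(min(sd(A,b) for b in SB),min(sd(B,b) for b in HB))
E
python3 - <<'E'
from geo import *
# theta 30: best clearance for each Z, and for swing angles
for th,zz in((30,range(2,25,2)),(25,range(14,25,2)),(20,range(14,25,2)),(15,range(14,25,2)),(10,range(16,25,2)),(5,range(18,25,2)),(0,range(19,25,1))):
    r=[]
    for Z in zz:
        b=max((clear(Y,Z,th),Y) for Y in np.arange(-14,6,.5)); r.append((Z,round(float(b[1]),1),round(float(b[0]),2)))
    print(th,r)
E
```

```text
30 [(2, 5.5, 3.17), (4, 5.5, 4.17), (6, 5.5, 5.17), (8, 5.5, 6.17), (10, 5.5, 5.58), (12, 5.5, 3.91), (14, 5.5, 2.69), (16, 5.5, 2.5), (18, -14.0, 2.59), (20, -13.5, 4.07), (22, -11.5, 3.46), (24, 5.5, 2.5)]
25 [(14, 5.5, 2.69), (16, 5.5, 2.5), (18, 5.5, 2.5), (20, -12.5, 3.4), (22, -11.5, 4.46), (24, -11.0, 2.93)]
20 [(14, 5.5, 2.69), (16, 5.5, 2.5), (18, 5.5, 2.5), (20, -11.0, 2.56), (22, -10.0, 4.0), (24, -10.5, 3.79)]
15 [(14, 5.5, 2.69), (16, 5.5, 2.5), (18, 5.5, 2.5), (20, 5.5, 2.5), (22, -8.5, 3.4), (24, -9.0, 3.36)]
10 [(16, 5.5, 2.5), (18, 5.5, 2.5), (20, 5.5, 2.5), (22, -7.0, 2.68), (24, -7.5, 2.82)]
5 [(18, 5.5, 2.5), (20, 5.5, 2.5), (22, 5.5, 2.5), (24, 5.5, 2.5)]
0 [(19, 5.5, 2.5), (20, 5.5, 2.5), (21, 5.5, 2.5), (22, 5.5, 2.5), (23, 5.5, 2.5), (24, 5.5, 2.5)]
```

```bash
python3 - <<'E'
from geo import *
for Z in range(2,24,2):
    L=[(round(float(Y),1),round(float(clear(Y,Z,30)),2)) for Y in np.arange(-16,3,.5)]
    ok=[a for a in L if a[1]>0.2]; b=max(L,key=lambda a:a[1]); print(Z,"range",(ok[0][0],ok[-1][0]) if ok else None,"best",b)
for th in(25,20,15,10,5,0):
    b=max((clear(Y,Z,th),Y,Z) for Z in np.arange(18,25,.5) for Y in np.arange(-16,-2,.5)); print(th,np.round(b,2))
E
```

```text
2 range (2.5, 2.5) best (2.5, 0.57)
4 range (1.0, 2.5) best (2.5, 1.57)
6 range (0.0, 2.5) best (2.5, 2.57)
8 range (-1.0, 2.5) best (2.5, 3.57)
10 range (-2.5, 2.5) best (2.5, 4.08)
12 range (-3.5, 2.5) best (2.5, 2.35)
14 range (-4.5, 2.5) best (-4.0, 0.94)
16 range (-16.0, -4.5) best (-15.0, 1.36)
18 range (-16.0, -5.5) best (-14.5, 2.84)
20 range (-16.0, -7.0) best (-13.5, 4.07)
22 range (-16.0, -8.0) best (-11.5, 3.46)
25 [  4.49 -12.    21.5 ]
20 [  4.13 -10.5   23.  ]
15 [ 3.49 -9.   23.5 ]
10 [ 2.82 -7.5  24.  ]
5 [ 2.15 -6.   24.5 ]
0 [  3.  -15.   24.5]
```

Request:
move_arm:
  moves: [0,0.004,-0.008,0,0,-0.012,-0.02,0,0,-0.012,-0.02,0,0,0,0,0,0,0,0,0]

```text
t: 11.22
eef_pos: [446.9, -184.5, 182.4]
tcp_rot: [3.142, 0.0, 3.035]
ft_force: [0.8, 0.2, -1.5]
opening: 0.101
grip_force: 30.0
```

Request:
move_arm:
  moves: [0,-0.008,-0.013,0,0,0,0,0]

```text
t: 11.48
eef_pos: [446.9, -185.8, 184.4]
tcp_rot: [-3.142, 0.0, 3.035]
ft_force: [0.1, -0.1, -1.7]
opening: 0.105
grip_force: 30.0
```

Request:
move_arm:
  moves: [0,-0.008,-0.013,0,0,0,0,0]

```text
t: 11.72
eef_pos: [446.7, -187.0, 186.4]
tcp_rot: [-3.142, 0.0, 3.035]
ft_force: [-0.0, -0.9, -2.1]
opening: 0.103
grip_force: 30.0
```

Request:
move_arm:
  moves: [0,-0.008,-0.012,0,0,0,0,0]

```text
t: 11.98
eef_pos: [446.6, -188.1, 188.2]
tcp_rot: [-3.142, 0.0, 3.035]
ft_force: [-0.4, 0.3, -1.0]
opening: 0.102
grip_force: 30.0
```

Request:
move_arm:
  moves: [0,-0.008,-0.013,0,0,0,0,0]

```text
t: 12.22
eef_pos: [446.4, -189.3, 190.2]
tcp_rot: [-3.142, 0.0, 3.035]
ft_force: [-0.5, 0.4, -2.3]
opening: 0.104
grip_force: 30.0
```

Request:
move_arm:
  moves: [0,-0.008,-0.013,0,0,0,0,0]

```text
t: 12.48
eef_pos: [446.3, -190.5, 192.1]
tcp_rot: [-3.142, 0.0, 3.035]
ft_force: [-0.2, -0.1, -1.6]
opening: 0.103
grip_force: 30.0
```

Request:
move_arm:
  moves: [0,-0.012,-0.003,0,0,-0.013,0,0,0,0,0,0,0,0,0,0]

```text
t: 12.98
eef_pos: [445.9, -194.2, 192.4]
tcp_rot: [3.141, -0.0, 3.035]
ft_force: [-0.9, -0.5, -1.1]
opening: 0.101
grip_force: 30.0
```

Request:
move_arm:
  moves: [0,0,0.01,0,0,0,0,0]

```text
t: 13.22
eef_pos: [445.8, -194.1, 190.8]
tcp_rot: [3.141, -0.0, 3.035]
ft_force: [-0.1, 0.7, -2.1]
opening: 0.104
grip_force: 30.0
```

Request:
move_arm:
  moves: [0,0,0.008,0,0,0,0,0]

```text
t: 13.48
eef_pos: [445.9, -194.1, 189.6]
tcp_rot: [3.141, -0.0, 3.035]
ft_force: [-0.2, -0.6, -2.4]
opening: 0.101
grip_force: 30.0
```

Request:
move_arm:
  moves: [0,0,0.004,0,0,0,0,0]

```text
t: 13.72
eef_pos: [445.9, -194.2, 189.1]
tcp_rot: [3.141, 0.0, 3.035]
ft_force: [-0.1, -0.5, -1.8]
opening: 0.109
grip_force: 30.0
```

Request:
move_arm:
  moves: [0,0,0.003,0,0,0,0,0]

```text
t: 13.98
eef_pos: [445.9, -194.1, 188.6]
tcp_rot: [3.141, -0.0, 3.035]
ft_force: [0.5, -0.3, -1.7]
opening: 0.1
grip_force: 30.0
```

Request:
move_arm:
  moves: [0,0,0.003,0,0,0,0,0]

```text
t: 14.22
eef_pos: [445.9, -194.2, 188.3]
tcp_rot: [-3.142, 0.0, 3.035]
ft_force: [-0.9, 0.2, -1.0]
opening: 0.103
grip_force: 30.0
```

Request:
move_arm:
  moves: [0,0,0.004,0,0,0,0,0]

```text
t: 14.48
eef_pos: [446.0, -194.3, 187.8]
tcp_rot: [-3.141, 0.001, 3.035]
ft_force: [-0.6, -0.6, 2.3]
opening: 0.103
grip_force: 30.0
```

Request:
move_arm:
  moves: [0,0,0.004,0,0,0,0,0]

```text
t: 14.72
eef_pos: [446.1, -194.4, 187.4]
tcp_rot: [-3.141, 0.001, 3.035]
ft_force: [-0.7, -0.8, 5.3]
opening: 0.106
grip_force: 30.0
```

```bash
python3 -c "
from h import *
s,R=st(); print(U(s['eef_pos']))
a=viewer.read_camera('scene')[:,:,::-1]
cv2.imwrite('pics/s8.png',a);up(a,235,85,325,175,6,'pics/p8.png')"
```

```text
t14.72 pos [ 446.1 -194.4  187.4] rpy [-1.800e+02  1.000e-01  1.739e+02] F [-0.7 -0.8  5.3] open 10.1 grip 30.0
[-34.6161749   78.63104032 187.36652473]
```

View pics/p8.png

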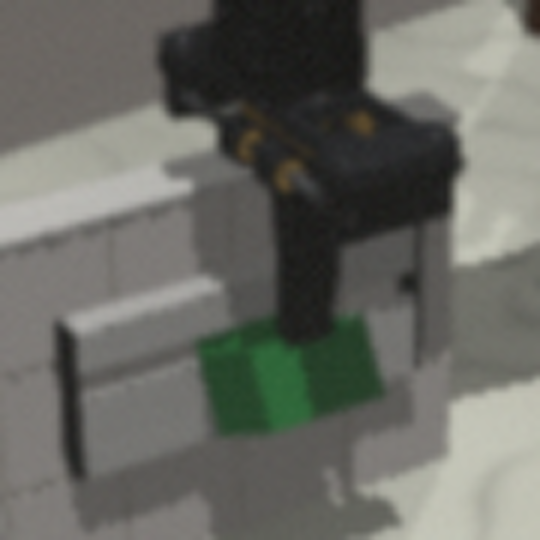

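The crop shows the lip up behind the upper slat, with the bin at about (290,375) and its tongue resting on the lower slat. I felt contact at z = 188. Now I'll ease the load and start the swing, with the outer finger bearing the handle while the claw loosens and the tool follows the arc.

Request:
move_arm:
  moves: [0,-0.003,-0.002,0,0,-0.006,0,0,0,0,0,0]
  claw: 12.5

```text
t: 15.15
eef_pos: [445.7, -195.3, 187.2]
tcp_rot: [3.141, -0.0, 3.035]
ft_force: [-0.0, 2.1, 1.0]
opening: 0.134
grip_force: 0.9
```

```bash
cat >> h.py <<'E'
def mask(im):
    m=cv2.inRange(cv2.cvtColor(im,cv2.COLOR_BGR2HSV),(45,90,25),(85,255,255));k,l,s,c=cv2.connectedComponentsWithStats(m);i=1+s[1:,4].argmax();m=(l==i).astype(np.uint8)
    cs=cv2.findContours(m,0,cv2.CHAIN_APPROX_NONE)[0][0]; return s[i].tolist(),cv2.approxPolyDP(cs,1.5,True)[:,0].tolist()
def grn(name): 
    im=viewer.read_camera("scene")[:,:,::-1].copy(); cv2.imwrite(f"pics/{name}.png",im); print(mask(im))
E
python3 -c "
from h import *
print(mask(cv2.imread('pics/s8.png')));st();grn('s9')"
```

```text
([269, 138, 29, 19, 367], [[294, 139], [292, 138], [287, 143], [283, 143], [280, 139], [269, 142], [272, 155], [280, 156], [297, 149]])
t15.15 pos [ 445.7 -195.3  187.2] rpy [180.   -0.  173.9] F [-0.   2.1  1. ] open 12.7 grip 0.9
([268, 139, 29, 19, 376], [[268, 142], [272, 156], [280, 157], [296, 150], [293, 139], [285, 144], [280, 142], [279, 139]])
```

Request:
move_arm:
  moves: [0,0.016,0.02,0,0,0.016,0.019,0,0,0,0,0]
  claw: 15

```text
t: 15.58
eef_pos: [446.2, -190.4, 181.2]
tcp_rot: [3.141, -0.0, 3.035]
ft_force: [0.2, 1.8, 1.9]
opening: 0.159
grip_force: 1.1
```

Request:
move_arm:
  moves: [0,0.015,0.02,0,0,0.015,0.021,0,0,0,0,0]
  claw: 17.5

```text
t: 15.95
eef_pos: [446.7, -186.0, 175.0]
tcp_rot: [3.141, -0.0, 3.035]
ft_force: [0.7, 0.9, 1.1]
opening: 0.185
grip_force: 0.8
```

```bash
python3 -c "
from h import *
st();grn('s10')"
```

```text
t15.95 pos [ 446.7 -186.   175. ] rpy [180.   -0.  173.9] F [0.7 0.9 1.1] open 17.6 grip 0.8
([268, 138, 29, 23, 409], [[268, 142], [272, 157], [281, 160], [296, 154], [295, 142], [293, 141], [286, 148], [280, 144], [281, 138]])
```

Request:
move_arm:
  moves: [0,0.012,0.023,0,0,0.012,0.023,0,0,0,0,0]
  claw: 20

```text
t: 16.38
eef_pos: [447.0, -182.4, 168.1]
tcp_rot: [3.141, -0.0, 3.035]
ft_force: [-0.6, 1.9, 0.5]
opening: 0.209
grip_force: 1.2
```

Request:
move_arm:
  moves: [0,0.011,0.024,0,0,0.01,0.024,0,0,0,0,0]
  claw: 22.5

```text
t: 16.75
eef_pos: [447.4, -179.3, 160.9]
tcp_rot: [3.141, -0.0, 3.035]
ft_force: [0.4, 3.2, 1.2]
opening: 0.238
grip_force: 1.3
```

```bash
python3 -c "
from h import *
st();grn('s11')
im=cv2.imread('pics/s11.png');up(im,235,85,325,175,6,'pics/p11.png')"
```

```text
t16.75 pos [ 447.4 -179.3  160.9] rpy [180.   -0.  173.9] F [0.4 3.2 1.2] open 22.6 grip 1.3
([268, 138, 28, 25, 416], [[282, 138], [268, 143], [270, 156], [277, 162], [284, 161], [295, 155], [295, 147], [287, 151], [282, 150]])
```

View pics/p11.png

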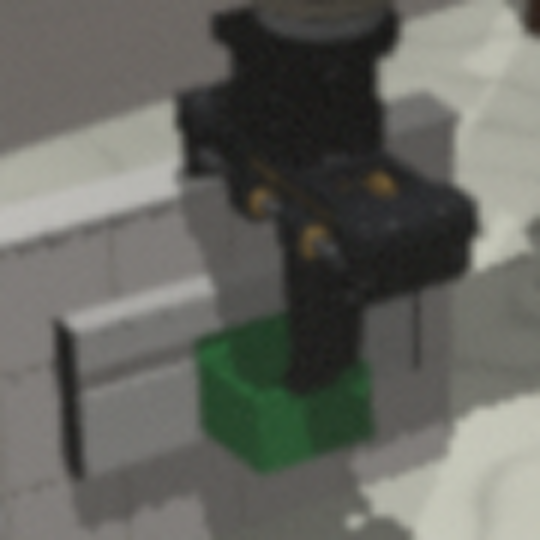

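The crop shows the bin at (285,400), hooked and nearly level, with the handle still between the fingers. I'll finish the swing.

Request:
move_arm:
  moves: [0,0.008,0.025,0,0,0.008,0.02,0,0,0,0,0]
  claw: 25

```text
t: 17.18
eef_pos: [447.7, -177.0, 154.2]
tcp_rot: [3.141, -0.0, 3.035]
ft_force: [1.0, 1.0, 0.7]
opening: 0.266
grip_force: 1.1
```

Request:
move_arm:
  moves: [0,0.006,0.02,0,0,0.006,0.02,0,0,0,0,0]
  claw: 28

```text
t: 17.55
eef_pos: [447.8, -175.3, 148.2]
tcp_rot: [3.141, -0.0, 3.035]
ft_force: [0.3, 1.3, -0.3]
opening: 0.293
grip_force: 0.7
```

```bash
python3 - <<'E'
from h import *
s,_=st();print(U(s["eef_pos"]));grn('s12')
# expected hung outline: bin origin: back wall rear at u_y 21, tongue bottom at lower edge z~134
for z0 in(134,):
    for nm,p in dict(lipL=(30,-41.5,62),backbotL=(35,-32.5,0),brimL=(35,-32.5,45),frimL=(35,32.5,45),frontbotL=(35,32.5,0),frontbotR=(-35,32.5,0),frimR=(-35,32.5,45)).items():
        print(nm,np.round(proj("scene",W((-35+p[0],21+32.5+p[1],z0-42+p[2]))),1))
E
```

```text
t17.55 pos [ 447.8 -175.3  148.2] rpy [180.   -0.  173.9] F [ 0.3  1.3 -0.3] open 27.8 grip 0.7
[-34.97301892  97.86505444 148.24296007]
([268, 138, 28, 27, 386], [[282, 138], [268, 143], [269, 156], [278, 164], [290, 160], [294, 157], [295, 153], [289, 153], [288, 155], [282, 153]])
lipL [267.1 137.7]
backbotL [267.8 155.8]
brimL [267.3 143.9]
frimL [277.7 153.1]
frontbotL [278.  165.1]
frontbotR [296.5 158.7]
frimR [296.5 146.8]
```

Request:
move_arm:
  moves: [0,0.008,0.006,0,0,0,0,0]

```text
t: 17.85
eef_pos: [448.0, -174.2, 147.5]
tcp_rot: [-3.142, 0.0, 3.035]
ft_force: [0.5, 0.8, -0.5]
opening: 0.292
grip_force: 0.2
```

Request:
move_arm:
  moves: [0,0.008,0,0,0,0,0,0]

```text
t: 18.1
eef_pos: [448.2, -172.9, 147.6]
tcp_rot: [3.142, 0.0, 3.035]
ft_force: [0.5, 0.5, -0.6]
opening: 0.294
grip_force: 0.2
```

Request:
move_arm:
  moves: [0,0.008,0,0,0,0,0,0]

```text
t: 18.35
eef_pos: [448.3, -171.7, 147.6]
tcp_rot: [3.142, 0.0, 3.035]
ft_force: [-0.4, 0.2, 0.6]
opening: 0.299
grip_force: 0.0
```

```bash
python3 -c "
from h import *
st();grn('s13')"
```

```text
t18.35 pos [ 448.3 -171.7  147.6] rpy [180.    0.  173.9] F [-0.4  0.2  0.6] open 28.4 grip 0.0
([269, 138, 27, 27, 374], [[282, 138], [269, 142], [269, 155], [278, 164], [286, 162], [287, 160], [285, 159], [290, 156], [295, 158], [294, 152], [291, 155], [290, 153], [284, 156], [282, 152]])
```

Request:
move_arm:
  moves: [0,0,0,0,0,0,0,0]
  claw: 40

```text
t: 18.65
eef_pos: [448.3, -171.8, 147.5]
tcp_rot: [3.142, 0.0, 3.035]
ft_force: [0.1, 0.2, 1.2]
opening: 0.407
grip_force: 0.0
```

Request:
move_arm:
  moves: [0,0,-0.1,0,0,0,-0.2,0,0,0,-0.3,0,0,0,0,0]

```text
t: 19.15
eef_pos: [449.2, -172.3, 240.2]
tcp_rot: [-3.14, 0.005, 3.035]
ft_force: [0.4, 0.9, -0.6]
opening: 0.421
grip_force: 0.0
```

```bash
python3 - <<'E'
from h import *
st();grn('s14')
im=cv2.imread('pics/s14.png')
A=cv2.resize(im[85:185,235:335],None,fx=6,fy=6,interpolation=2);cv2.imwrite('pics/p14.png',A)
E
```

```text
t19.15 pos [ 449.2 -172.3  240.2] rpy [-179.9    0.3  173.9] F [ 0.4  0.9 -0.6] open 40.1 grip 0.0
([269, 138, 26, 27, 395], [[282, 138], [269, 142], [269, 155], [277, 164], [294, 159], [290, 159], [292, 153], [288, 158], [280, 150], [288, 142]])
```

View pics/p14.png

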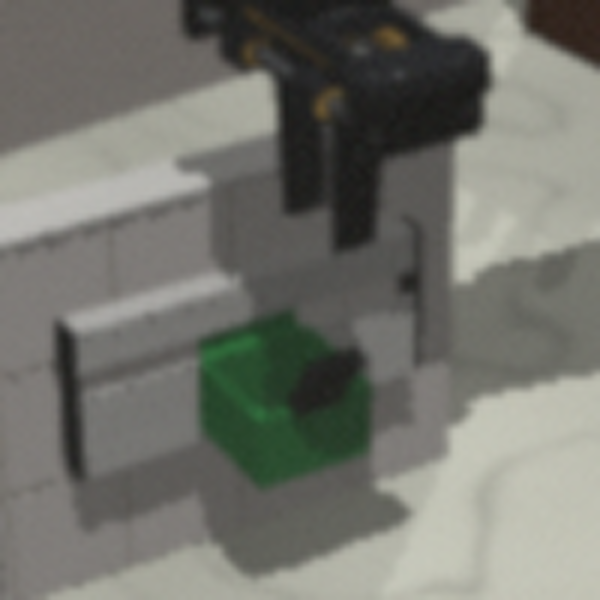

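The crop shows the bin hanging on the rail at (285,400) with the handle free. I'll withdraw the arm and check it in both views.

Request:
move_arm:
  moves: [0,0.2,-0.2,0,0,0.3,0,0,0,0.35,0,0,0,0.35,0,0,0,0.35,0,0,0,0.35,0,0,0,0,0,0,0,0,0,0]

```text
t: 20.2
eef_pos: [478.2, 111.3, 266.6]
tcp_rot: [-3.141, -0.002, 3.036]
ft_force: [-0.1, -0.3, -0.4]
opening: 0.418
grip_force: 0.0
```

```bash
python3 - <<'E'
from h import *
np.set_printoptions(precision=1,suppress=True)
st();grn('s15')
b=viewer.read_camera('top')[:,:,::-1].copy(); cv2.imwrite('pics/t15.png',b); print("top",mask(b))
a=cv2.imread('pics/s15.png')
A=cv2.resize(a[125:175,255:305],None,fx=8,fy=8,interpolation=2);B=cv2.resize(b[185:235,420:470],None,fx=8,fy=8,interpolation=2)
cv2.imwrite('pics/p15.png',np.clip(1.3*np.hstack([A,B]).astype(float),0,255).astype(np.uint8))
for th in(0,-3):
  for nm,p in dict(lipL=(30,-41.5,62),lipR=(-30,-41.5,62),backbotL=(35,-32.5,0),brimL=(35,-32.5,45),brimR=(-35,-32.5,45),frimL=(35,32.5,45),frontbotL=(35,32.5,0),frontbotR=(-35,32.5,0),frimR=(-35,32.5,45),handL=(15,55.8,79),handR=(-15,55.8,79)).items():
    w=W(binpt(p,(-35,21 if th==0 else 23,134),ref=(0,-32.5,42),th=th)); print(th,nm,proj("scene",w),proj("top",w))
E
```

```text
t20.20 pos [478.2 111.3 266.6] rpy [-180.    -0.1  173.9] F [-0.1 -0.3 -0.4] open 39.7 grip 0.0
([269, 138, 27, 27, 445], [[283, 138], [269, 142], [269, 155], [278, 164], [295, 159], [295, 148], [290, 157], [289, 155], [287, 158], [284, 156], [282, 150], [289, 143]])
top ([420, 204, 35, 34, 891], [[425, 204], [423, 209], [428, 212], [428, 221], [426, 225], [421, 225], [420, 234], [433, 234], [433, 236], [440, 235], [442, 237], [448, 237], [452, 234], [454, 216], [452, 207]])
0 lipL [267.1 137.7] [459.4 208.8]
0 lipR [283.  132.8] [457.2 234.2]
0 backbotL [267.8 155.8] [448.8 210.3]
0 brimL [267.3 143.9] [453.7 207.3]
0 brimR [285.8 138.1] [451.2 236.6]
0 frimL [277.7 153.1] [426.4 203.7]
0 frontbotL [278.  165.1] [422.5 206.8]
0 frontbotR [296.5 158.7] [419.7 234.9]
0 frimR [296.5 146.8] [423.5 232.9]
0 handL [286.9 145.2] [418.6 208.4]
0 handR [295.1 142.5] [417.4 221.3]
-3 lipL [267.5 138. ] [458.1 208.6]
-3 lipR [283.5 133.1] [455.9 234. ]
-3 backbotL [267.8 155.8] [448.9 210.3]
-3 brimL [267.6 144.2] [452.8 207.2]
-3 brimR [286.2 138.4] [450.3 236.5]
-3 frimL [278.  154.3] [425.2 203.8]
-3 frontbotL [278.  165.9] [422.3 207. ]
-3 frontbotR [296.4 159.6] [419.5 235.1]
-3 frimR [296.9 148. ] [422.4 233. ]
-3 handL [287.6 147.1] [416.6 208.5]
-3 handR [295.8 144.4] [415.3 221.3]
```

View pics/p15.png

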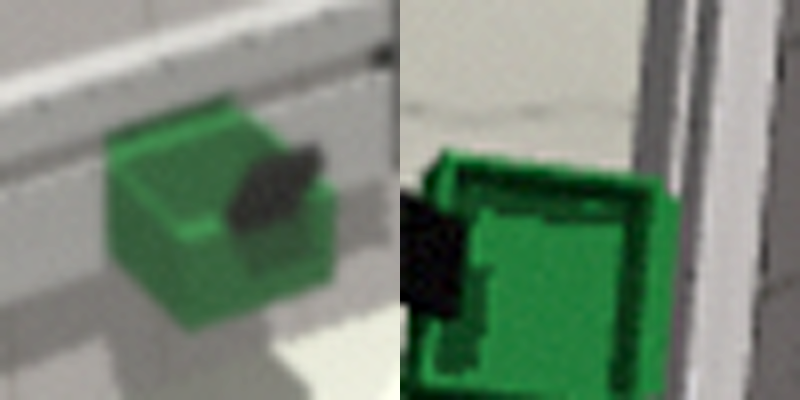

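The crop shows the bin hooked in the groove, level and square to the rail (scene corners at about (269,142) and (278,165)). They match the predicted hung pose to within about 2 px, which could hide a few degrees of front-down tilt, within the 3 mm play. The robot is clear, so I'll hand the job in.

```bash
python3 -c "
from cell import order
print(order.job_done())"
```

```text
the job is handed in; nothing more can be done
None
```

The green bin hangs on the rail with its lip behind the upper slat, and I handed the job in at about 20 s with the arm clear. The pictures put it level and flush to within a few degrees. I saw no sign that the pot, bowl, funnel or jar was touched, but took no final look at them.

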